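# Set the niche-light controller with a scoop handle

### The arm

A 6-joint arm with a two-finger parallel gripper is mounted at the origin on the work surface. World frame = base frame: x ahead of the robot, y to its left, z up, the work surface at z = 0. Lengths are in mm, angles in rad, forces in N, time in s.
With the tool pointing down it reaches from about 350 to 775 mm from the base axis. Payload 7.3 kg.
Tool frame: the origin (TCP) lies midway between the tips of the shut fingers; the grasp point (between the pads) lies 19 mm behind it; y points along the fingers, z is the direction in which the jaws open and shut, and the axes are right-handed (so a half turn about y gives the same grasp; the last joint's range is limited). The gripper opens to 92 mm and grips with 3 to 60 N. Pads are 19 mm wide; open, the fingers measure 130 mm over their backs; the gripper's body (75 mm by 190 mm) begins 47 mm behind the grasp point.
Start: joints at [1.176, 0.342, 1.524, -0, 1.275, -0.146], TCP at [129.26, 508.858, 226.741] pointing down, gripper open.
Joint ranges: [-2.53, 2.53], [-0.77, 2.02], [0.04, 2.7], [-1, 4.14], [0.28, 2.66], [-3.11, 3.11]. Speed limits (rad/s): [2.57, 2.57, 3.14, 3.14, 3.14, 3.14].

### API

Orientations are given as a unit quaternion [x, y, z, w].
In Python, from cell import r gives the robot as it stands.
- The arm moves only by the tool drive_tool, never from a script. Its argument "series" is a list of rows, each an object of numbers: "fingers": the opening, from -1 (shut) to 1 (fully open), so that 0 is half open; "dx", "dy", "dz": the shift along the tool's x, y, z in m; "turn": the turn about the tool's y in rad. A call has 1 to 5 rows; each row shifts and turns the commanded pose from where the row before left it, along the tool's axes as they then stand; what a row does not reach is not made up. A row lasts 1/8 s, in which the tool goes at most 62.5 mm and 10.7 degrees, less where a joint would pass 70% of its speed; a pose out of reach is approached as far as the arm can. A call is refused whole if a number of a shift passes 0.0625 or a number of a turn 0.188, either way. A call with a gripper value outside its range is refused whole. The fingers move at their own pace and stop on an object; "newtons" is the grip in N (left out, the last holds). Time passes only in rows, so rows that do not move let the fingers close. It gives the time, the measured TCP pose, the force and the opening at its end, in the units of the state.
- r.read_state(): the state, without advancing time (a new reading comes with each control period).
- r.read_camera(name): name is "scene" or "top"; returns (picture, depth): 420x560x3 uint8, blue, green, red; 420x560 float32, mm along the optical axis (not along the pixel's ray), 0 where there is no reading.
- r.get_calibration(name): a dict with "intrinsics" (3x3 intrinsics, pixels), "camera_from_world" (4x4, takes a point from world to camera coordinates). Camera axes: x right, y down, z forward; pixel columns grow to the right and rows downward; lengths in mm; the calibration is good to about 2 mm. A picture is of the moment at which its call begins. get_calibration takes no time and is no camera call.
- r.close_job(): hands the job in, once; it reports no verdict.
The state is a dict: "time_s": time; "joint_positions": joint angles; "qvel": joint speeds; "joint_torque": joint torques, N m; "position": TCP position; "eef_rot": TCP orientation; "contact_force": force on the tool from outside, world axes, zero at the start; "wrist_torque": the same for the moment, N m; "width": finger opening in mm.
Only numpy, scipy, OpenCV 4.12 (cv2) and the standard library are available. Lean on these libraries where they do the work, as an engineer would, in place of code of your own. Each camera call takes 0.05 s, during which the arm holds its last target. There are 200 camera calls.

### The job

Set the light controller for the niches with the handle tip of the steel scoop, since fingers are too thick for its tiny switches and must not touch them: counting from the dimmer, switches 1, 3 and 4 on (towards the tall edge of the controller) and 2 and 5 off, each pushed right over, and the dimmer slid to its half-way line. The scoop is under the wooden riser with only its tip sticking out, so first draw it out, lay it on the marble and let go, then take it again by the half nearer its cup so that the tip is free. Finish with the scoop let go and lying flat on the marble, mouth up, and leave the other things where they stand.

Things in the scene. Friction and masses are not known exactly. Their poses are not given: they have to be found in the camera images.
- console: Light controller, a grey wedge 116 x 172 mm fixed on the marble. Origin on the marble under its middle. Its face slopes down by 0.17 rad towards its +x, which points roughly towards the robot: face centre 42 mm up, tall edge (52 mm) at -x, low edge (32 mm) at +x. Switch row in the -y half, middle 27 mm off centre; dimmer in the +y half.
- bank: The row of five switches on the console's face. Origin on the face surface at the middle of the row; x down the slope, y along the row towards the dimmer, z straight out of the face. Switch i pivots on the face at x = 0, y = (3 - i) x 11 mm: a steel lever 5 mm wide (y), 4 mm thick (x), rising 15 mm. Fingers must not touch row or levers (over 1 N fails).
- bank_bare (a point): Point on the bare face between switch 1 and the dimmer, 43 mm to bank +y of the row's middle; 12 mm around it are free, so a held tool's tip can be found by touching down here. Axes as the bank's.
- sw1 (a joint): Switch 1, next to the dimmer. 0 = off: leaning 0.35 rad down the slope (bank +x); 0.7 = on: leaning 0.35 rad up the slope (bank -x, tall edge). No click: it stays where it is left (friction, 0.6 N at its top moves it), so push it right over to its stop. May start on, off or part-way.
- sw2 (a joint): Switch 2, number 2 counted from the dimmer. 0 = off: leaning 0.35 rad down the slope (bank +x); 0.7 = on: leaning 0.35 rad up the slope (bank -x, tall edge). No click: it stays where it is left (friction, 0.6 N at its top moves it), so push it right over to its stop. May start on, off or part-way.
- sw3 (a joint): Switch 3, number 3 counted from the dimmer. 0 = off: leaning 0.35 rad down the slope (bank +x); 0.7 = on: leaning 0.35 rad up the slope (bank -x, tall edge). No click: it stays where it is left (friction, 0.6 N at its top moves it), so push it right over to its stop. May start on, off or part-way.
- sw4 (a joint): Switch 4, number 4 counted from the dimmer. 0 = off: leaning 0.35 rad down the slope (bank +x); 0.7 = on: leaning 0.35 rad up the slope (bank -x, tall edge). No click: it stays where it is left (friction, 0.6 N at its top moves it), so push it right over to its stop. May start on, off or part-way.
- sw5 (a joint): Switch 5, farthest from the dimmer. 0 = off: leaning 0.35 rad down the slope (bank +x); 0.7 = on: leaning 0.35 rad up the slope (bank -x, tall edge). No click: it stays where it is left (friction, 0.6 N at its top moves it), so push it right over to its stop. May start on, off or part-way.
- dimmer (a joint): Slide of the dimmer, in m: 0 at the low end (console +x), grows up the slope to 0.05; stays where it is left, friction about 1 N. The half-way line, dark ticks on either side of its track, is at 0.025. Starts near the low end.
- dimmer_grip (a point): Centre of the dimmer's black grip: 16 mm along the slope, 22 mm across, 15 mm tall, its top 16 mm above the face; moves with it, 72 mm to bank +y of the row's middle; axes as the bank's.
- scoop: Loose steel scoop, 146 mm long, 90 g. Origin on its flat underside, 70 mm behind the handle tip; x along the handle to the tip, z up. Handle: bar 8 mm wide, 8 mm tall, flush with the underside, x = -44 to 64 mm, then a 7 mm round nose to 70 mm. Cup 36 mm across, 22 mm tall about x = -58 mm, mouth up. At the start only the last 34 mm of the handle sticks out of the riser.
- scoop_tip (a point): Centre of the end of the handle's nose, 4 mm above the scoop's underside.
- scoop_cup (a point): Centre of the scoop's cup, 11 mm above the scoop's underside.
- riser: Fixed wooden riser, a board 120 (x) x 170 (y) mm with its underside 36 mm and top 48 mm above the marble, on two side walls at its y ends, open at both x ends; two low blue dishes on it reach 76 mm. Origin on the marble under its centre. The scoop sticks out at its +x end.
- jar: Bystander: cobalt glass jar, 80 mm across, 108 mm tall; origin at its underside.
- mortar: Bystander: wooden mortar 110 mm across, 78 mm tall, pestle in it to 127 mm; origin at its underside.
- shaker_a: Bystander: clear shaker, 44 mm across, 74 mm tall; origin at its underside.
- shaker_b: Bystander: second clear shaker, same size.
- dish: Bystander: small blue bowl 80 mm across, 30 mm tall; origin at its underside.
- bowls: Bystander: stack of three blue bowls, 130 mm across, 77 mm tall; origin at its underside.

How it is judged:
By the outcome, as a careful person would: the job done as asked, in the order asked, and still so for the second after the job is handed in, with the robot touching nothing.
It also fails if it takes over 72 s, if anything falls off the work surface, if the arm or the gripper's body presses on something with over 40 N, if the wrist force passes 120 N, or if a joint passes its speed limit or range.

## Working session

There is one attempt and no reset: what is moved stays moved. The work goes in short steps, Python scripts to look and compute and a tool call to move; the robot and the scene stay as the last step left them, time stands still between calls to the robot, and variables do not carry over. Pictures are saved under pics/ and viewed, about 8 in all and at most 12, crops included, and the job is handed in when it is done.

Besides the shell and the picture viewer there is one more tool, called by a JSON object that holds its "op" and its "data". drive_tool: Moves the arm, as the interface text tells. Its arguments: {"type":"object","properties":{"series":{"type":"array"},"newtons":{"type":"number"}},"required":["series"]}

```bash
ls; mkdir -p pics; cat > h.py <<'E'
from cell import r
import numpy as np, cv2
from scipy.spatial.transform import Rotation as R
def cam(n):
    c=r.get_calibration(n); return np.array(c["intrinsics"]),np.array(c["camera_from_world"])
def px(n,u,v,d=None,z=None):
    K,T=cam(n); ray=np.linalg.inv(K)@[u,v,1]; Ri=T[:3,:3].T; o=-Ri@T[:3,3]; w=Ri@ray
    s=d if d is not None else (z-o[2])/w[2]
    return o+s*w
def proj(n,p):
    K,T=cam(n); q=K@(T[:3,:3]@np.array(p,float)+T[:3,3]); return q[:2]/q[2]
def grab(n,f):
    p,d=r.read_camera(n); cv2.imwrite(f"pics/{f}.png",p); np.save(f"pics/{f}.npy",d); return p,d
def crop(f,x0,y0,x1,y1,k,out):
    p=cv2.imread(f"pics/{f}.png")[y0:y1,x0:x1]; cv2.imwrite(f"pics/{out}.png",cv2.resize(p,None,fx=k,fy=k,interpolation=cv2.INTER_CUBIC))
E
python3 - <<'E'
from h import *
s=r.read_state(); print(s)
a,_=grab("scene","s0"); b,_=grab("top","t0")
for n in("scene","top"):
    K,T=cam(n); print(n,K.tolist(),T.round(3).tolist())
cv2.imwrite("pics/both0.png",cv2.resize(np.vstack([a,b]),None,fx=.714,fy=.714))
E
```

```text
pics
{'time_s': 0.0, 'joint_positions': array([ 1.17601017e+00,  3.42716731e-01,  1.52496545e+00,  7.68934644e-06,
        1.27537341e+00, -1.46003367e-01]), 'qvel': array([ 2.29514188e-03, -1.47069269e-04, -1.28934435e-03, -3.15364155e-04,
       -2.82481479e-03, -9.68691553e-05]), 'joint_torque': array([ 1.20613977e-04, -4.31247103e+01, -2.44214165e+01,  7.18348590e-02,
        5.60313673e-02, -1.62946899e-04]), 'position': array([129.09982666, 508.49236598, 226.06605611]), 'eef_rot': array([ 0.70214067, -0.08787277,  0.08759144, -0.7011452 ]), 'contact_force': array([ 0.14435747,  0.63128934, -0.43322342]), 'wrist_torque': array([ 0.09271902,  0.03027517, -0.03797188]), 'width': 91.7127805989995}
scene [[385.0530731793396, 0.0, 282.4413995769168], [0.0, 385.0530731793396, 210.4389447484149], [0.0, 0.0, 1.0]] [[-0.742, 0.671, -0.01, 399.249], [0.545, 0.593, -0.592, -260.421], [-0.391, -0.445, -0.806, 1225.767], [0.0, 0.0, 0.0, 1.0]]
top [[385.9187965363488, 0.0, 283.26092694217], [0.0, 385.9187965363488, 203.5178083841835], [0.0, 0.0, 1.0]] [[-0.006, -1.0, -0.015, 18.764], [-0.999, 0.007, -0.051, 554.733], [0.051, 0.015, -0.999, 887.168], [0.0, 0.0, 0.0, 1.0]]
```

View pics/t0.png

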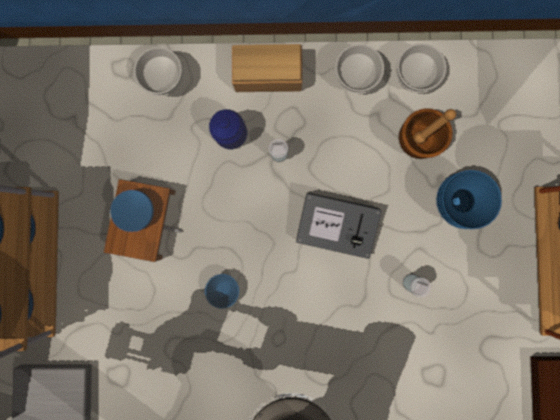

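View pics/s0.png

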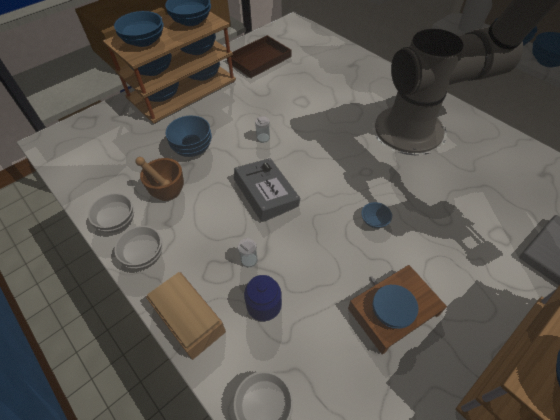

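```bash
python3 - <<'E'
from h import *
crop("t0",285,175,395,270,4,"a"); crop("t0",95,170,195,270,4,"b")
a=cv2.imread("pics/a.png");b=cv2.imread("pics/b.png")
c=np.zeros((400,840,3),np.uint8); c[:380,:440]=a; c[:,440:]=b; cv2.imwrite("pics/c0.png",c[:,:840])
d=np.load("pics/t0.npy")
for u,v in [(175,230),(179,231),(182,231),(183,231),(170,229),(330,200),(335,250),(326,224),(340,225),(130,245),(162,200)]: print(u,v,d[v,u],px("top",u,v,d=d[v,u]).round(1))
E
```

```text
175 230 911.02637 [494.5 271.1   5.4]
179 231 910.5684 [492.1 261.6   5.6]
182 231 918.47864 [491.9 256.7  -2.4]
183 231 917.82355 [491.9 254.1  -1.8]
170 229 908.11115 [497.  282.    8.6]
330 200 864.2185 [560.2 -90.3  50.1]
335 250 876.03577 [ 447.4 -102.1   32.4]
326 224 862.57544 [506.5 -80.8  49.2]
340 225 869.75415 [ 504.1 -113.    41.4]
130 245 866.49896 [462.3 359.2  49.7]
162 200 875.11224 [563.2 289.5  45.2]
```

View pics/c0.png

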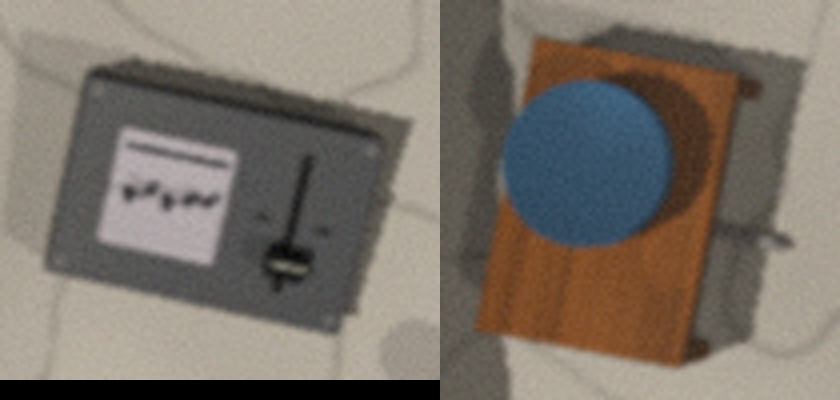

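```bash
python3 - <<'E'
from h import *
def P(u,v,z,o): return px("top",o[0]+u/4,o[1]+v/4,z=z)
o=(285,175);ob=(95-110,170)
TL,TR=P(90,72,52,o),P(383,137,52,o);BR,BL=P(340,332,32,o),P(47,268,32,o)
def ang(a):return np.degrees(np.arctan2(a[1],a[0]))
print("console",TL,TR,BR,BL,(TL+TR+BR+BL)/4,"x-ang",ang(BL-TL),ang(BR-TR),"y-ang",ang(TR-TL),ang(BR-BL),np.linalg.norm((BL-TL)[:2]),np.linalg.norm((TR-TL)[:2]))
q=[P(u,v,48,ob) for u,v in[(533,38),(740,73),(682,365),(475,328)]]
print("riser",sum(q)/4,ang(q[1]-q[0]),ang(q[2]-q[3]),ang(q[0]-q[3]),ang(q[1]-q[2]),np.linalg.norm(q[1]-q[0]),np.linalg.norm(q[1]-q[2]))
t=P(794,240,5,ob);m=P(718,234,8,ob);print("scoop",t,m,ang(t-m),np.linalg.norm(t-m))
print("grip",P(288,262,55,o),"ticks",P(262,217,42,o),P(322,232,42,o))
# scene view
crop("s0",225,150,305,225,5,"d");crop("s0",350,255,450,330,4,"e")
a=cv2.imread("pics/d.png");b=cv2.imread("pics/e.png");c=np.zeros((375,800,3),np.uint8);c[:375,:400]=a;c[:300,400:]=b;cv2.imwrite("pics/c1.png",c)
# flat readings on the marble & pixel scatter of scoop near tip
d=np.load("pics/t0.npy")
for u,v in[(200,260),(300,300),(260,250)]:print(px("top",u,v,d=d[v,u]).round(1))
E
```

```text
console [576.10958305 -39.99884526  52.        ] [ 538.57880779 -202.65853025   52.        ] [ 428.94460875 -181.00910414   32.        ] [465.99220367 -15.43029313  32.        ] [ 502.40630082 -109.7741932    42.        ] x-ang 167.42259852560395 168.82953780683715 y-ang -102.99258505069483 -102.61197776188112 112.82486868591135 166.93331666256904
riser [518.08785807 345.08883458  48.        ] -100.00519873004171 -100.2739000610291 -10.496965989254699 -10.791822315419207 120.03609383868502 166.96350086402268
scoop [494.41020995 251.08417672   5.        ] [498.25934447 295.22086939   8.        ] -94.98412058200672 44.40566942469079
grip [ 469.66656885 -148.27224913   55.        ] ticks [ 494.37504544 -136.35766168   42.        ] [ 485.75795615 -169.85537233   42.        ]
[4.234e+02 2.127e+02 4.000e-01]
[329.4 -22.5   1.4]
[446.   70.9  -1.5]
```

View pics/c1.png

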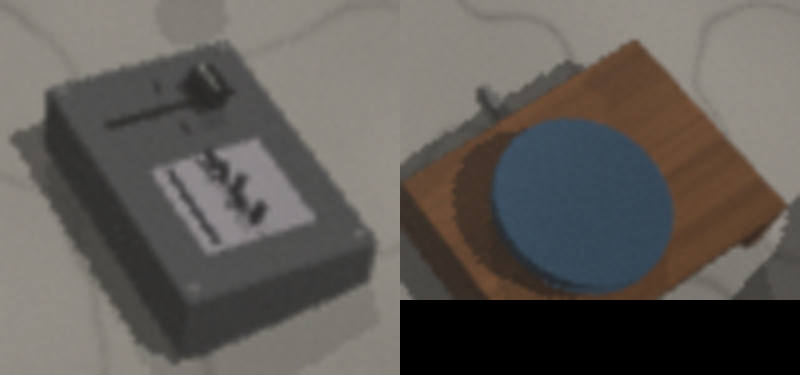

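```bash
cat >> h.py <<'E'
def st():
    s=r.read_state(); M=R.from_quat(s["eef_rot"]).as_matrix()
    print("t",round(s["time_s"],2),"p",s["position"].round(1),"xang",round(np.degrees(np.arctan2(M[1,0],M[0,0])),1),"ydown",M[:,1].round(3),"F",s["contact_force"].round(1),"M",s["wrist_torque"].round(2),"w",round(s["width"],1),"j",s["joint_positions"].round(2)); return s,M
def togo(p,ang=None):
    "shift in tool axes (m) from the measured pose to world p (mm); turn to bring tool x to ang deg"
    s,M=st(); d=M.T@(np.array(p)-s["position"])/1000; print("dxyz",d.round(4))
    if ang is not None:
        a=np.degrees(np.arctan2(M[1,0],M[0,0])); t=(a-ang+180)%360-180; print("turn (sign: +y down => -yaw)",round(np.radians(t),3))
E
python3 - <<'E'
from h import *
togo([495.5,260,150],-97); togo([495.5,260,150],83)
s,M=st();print(M.round(3))
E
```

```text
t 0.1 p [129.1 508.5 226.1] xang -14.3 ydown [-0.001 -0.001 -1.   ] F [-0.5  0.7  0.6] M [-0.01 -0.06 -0.08] w 91.7 j [ 1.18  0.34  1.52  0.    1.28 -0.15]
dxyz [ 0.4163  0.0762 -0.1505]
turn (sign: +y down => -yaw) 1.444
t 0.1 p [129.1 508.5 226.1] xang -14.3 ydown [-0.001 -0.001 -1.   ] F [-0.5  0.7  0.6] M [-0.01 -0.06 -0.08] w 91.7 j [ 1.18  0.34  1.52  0.    1.28 -0.15]
dxyz [ 0.4163  0.0762 -0.1505]
turn (sign: +y down => -yaw) -1.697
t 0.1 p [129.1 508.5 226.1] xang -14.3 ydown [-0.001 -0.001 -1.   ] F [-0.5  0.7  0.6] M [-0.01 -0.06 -0.08] w 91.7 j [ 1.18  0.34  1.52  0.    1.28 -0.15]
[[ 0.969 -0.001  0.246]
 [-0.246 -0.001  0.969]
 [-0.    -1.    -0.001]]
```

{"op": "drive_tool", "data": {"series": [{"fingers": 1,"dx": 0.052,"dy": 0.0095,"dz": -0.0188},{"dx": 0.052,"dy": 0.0095,"dz": -0.0188},{"dx": 0.052,"dy": 0.0095,"dz": -0.0188},{"dx": 0.052,"dy": 0.0095,"dz": -0.0188},{"dx": 0.052,"dy": 0.0095,"dz": -0.0188}], "newtons": 40}}

```text
schema error: expected keys fingers, dx, dy, dz, turn
```

{"op": "drive_tool", "data": {"series": [{"dx": 0.052,"dy": 0.0095,"dz": -0.0188},{"dx": 0.052,"dy": 0.0095,"dz": -0.0188},{"dx": 0.052,"dy": 0.0095,"dz": -0.0188},{"turn": 0.18},{"turn": 0.18}]}}

```text
schema error: expected keys fingers, dx, dy, dz, turn
```

{"op": "drive_tool", "data": {"series": [{"turn": 0.18},{"turn": 0.18},{"turn": 0.18},{"turn": 0.18},{"turn": 0.18}]}}

```text
schema error: expected keys fingers, dx, dy, dz, turn
```

{"op": "drive_tool", "data": {"series": [{"turn": 0.18},{"dx": 0},{"dx": 0}]}}

```text
schema error: expected keys fingers, dx, dy, dz, turn
```

```bash
python3 - <<'E'
from h import *
togo([495.5,260,60],-97)
a,_=grab("scene","s1")
crop("s1",330,200,480,312,5,"s1c")
E
```

```text
t 0.1 p [129.1 508.5 226.1] xang -14.3 ydown [-0.001 -0.001 -1.   ] F [-0.5  0.7  0.6] M [-0.01 -0.06 -0.08] w 91.7 j [ 1.18  0.34  1.52  0.    1.28 -0.15]
dxyz [ 0.4163  0.1662 -0.1504]
turn (sign: +y down => -yaw) 1.444
```

View pics/s1c.png

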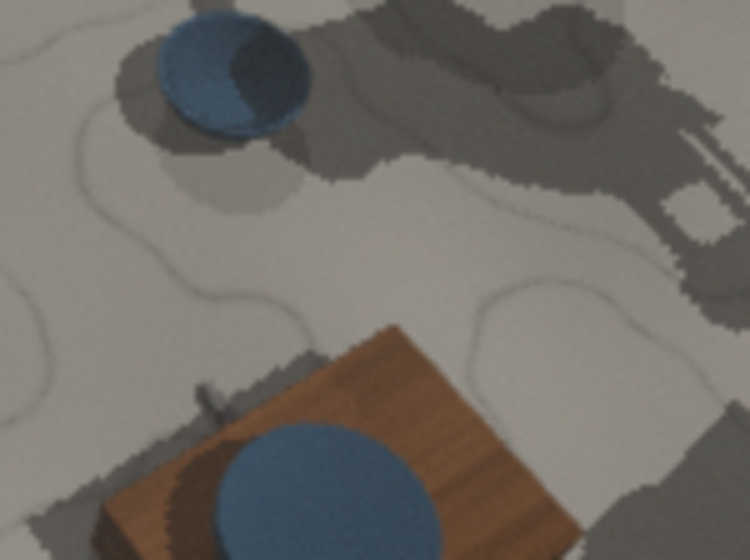

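{"op": "drive_tool", "data": {"series": [{"fingers": 1,"dx": 0.052,"dy": 0.0095,"dz": -0.0188,"turn": 0},{"fingers": 1,"dx": 0.052,"dy": 0.0095,"dz": -0.0188,"turn": 0},{"fingers": 1,"dx": 0.052,"dy": 0.0095,"dz": -0.0188,"turn": 0},{"fingers": 1,"dx": 0.052,"dy": 0.0095,"dz": -0.0188,"turn": 0},{"fingers": 1,"dx": 0.052,"dy": 0.0095,"dz": -0.0188,"turn": 0}], "newtons": 40}}

```text
time_s: 0.78
position: [359.4, 352.5, 178.8]
eef_rot: [-0.702, 0.088, -0.088, 0.702]
contact_force: [0.0, 0.2, -0.4]
width: 91.8
```

{"op": "drive_tool", "data": {"series": [{"fingers": 1,"dx": 0.052,"dy": 0.0095,"dz": -0.0188,"turn": 0},{"fingers": 1,"dx": 0.052,"dy": 0.0095,"dz": -0.0188,"turn": 0},{"fingers": 1,"dx": 0.052,"dy": 0.0095,"dz": -0.0188,"turn": 0},{"fingers": 1,"dx": 0,"dy": 0,"dz": 0,"turn": 0.18},{"fingers": 1,"dx": 0,"dy": 0,"dz": 0,"turn": 0.18}]}}

```text
time_s: 1.4
position: [495.7, 259.8, 150.0]
eef_rot: [0.674, -0.215, 0.214, -0.674]
contact_force: [0.3, 0.7, -0.7]
width: 91.7
```

{"op": "drive_tool", "data": {"series": [{"fingers": 1,"dx": 0,"dy": 0,"dz": 0,"turn": 0.18},{"fingers": 1,"dx": 0,"dy": 0,"dz": 0,"turn": 0.18},{"fingers": 1,"dx": 0,"dy": 0,"dz": 0,"turn": 0.18},{"fingers": 1,"dx": 0,"dy": 0,"dz": 0,"turn": 0.18},{"fingers": 1,"dx": 0,"dy": 0,"dz": 0,"turn": 0.18}]}}

```text
time_s: 2.02
position: [495.2, 260.6, 150.4]
eef_rot: [0.514, -0.486, 0.486, -0.514]
contact_force: [0.5, 0.5, -0.3]
width: 91.7
```

{"op": "drive_tool", "data": {"series": [{"fingers": 0,"dx": 0,"dy": 0,"dz": 0,"turn": 0.18},{"fingers": 0,"dx": 0,"dy": 0,"dz": 0,"turn": 0},{"fingers": 0,"dx": 0,"dy": 0,"dz": 0,"turn": 0}]}}

```text
time_s: 2.4
position: [495.3, 260.6, 150.6]
eef_rot: [-0.471, 0.528, -0.528, 0.47]
contact_force: [0.2, -0.7, -0.1]
width: 66.6
```

```bash
python3 - <<'E'
from h import *
print("tip scene",px("scene",371,278,z=5)); print(proj("scene",[494.4,251,5]))
togo([495.5,260,60],-97)
a,_=grab("top","t1")
E
```

```text
tip scene [492.04927089 261.83876997   5.        ]
[366.83672841 275.54879068]
t 2.4 p [495.3 260.6 150.6] xang -96.6 ydown [-0. -0. -1.] F [ 0.2 -0.7 -0.1] M [-0.13  0.05 -0.  ] w 66.6 j [0.35 0.47 1.54 0.   1.13 0.46]
dxyz [0.0006 0.0906 0.0003]
turn (sign: +y down => -yaw) 0.008
```

{"op": "drive_tool", "data": {"series": [{"fingers": 0,"dx": 0,"dy": 0.05,"dz": 0,"turn": 0},{"fingers": 0,"dx": 0,"dy": 0.05,"dz": 0,"turn": 0},{"fingers": 0,"dx": 0,"dy": 0.03,"dz": 0,"turn": 0},{"fingers": 0,"dx": 0,"dy": 0.01,"dz": 0,"turn": 0},{"fingers": 0,"dx": 0,"dy": 0.004,"dz": 0,"turn": 0}]}}

```text
time_s: 3.08
position: [495.8, 260.8, 6.9]
eef_rot: [0.47, -0.528, 0.528, -0.47]
contact_force: [0.1, 0.5, 0.2]
width: 45.5
```

{"op": "drive_tool", "data": {"series": [{"fingers": 0,"dx": 0,"dy": 0.003,"dz": 0,"turn": 0},{"fingers": -1,"dx": 0,"dy": 0,"dz": 0,"turn": 0},{"fingers": -1,"dx": 0,"dy": 0,"dz": 0,"turn": 0},{"fingers": -1,"dx": 0,"dy": 0,"dz": 0,"turn": 0},{"fingers": -1,"dx": 0,"dy": 0,"dz": 0,"turn": 0}], "newtons": 25}}

```text
time_s: 3.7
position: [495.4, 260.7, 3.9]
eef_rot: [0.47, -0.529, 0.529, -0.47]
contact_force: [-0.4, 0.5, 0.9]
width: 10.7
```

{"op": "drive_tool", "data": {"series": [{"fingers": -1,"dx": 0,"dy": 0,"dz": 0,"turn": 0},{"fingers": -1,"dx": 0,"dy": 0,"dz": 0,"turn": 0},{"fingers": -1,"dx": 0,"dy": 0,"dz": 0,"turn": 0}]}}

```text
time_s: 4.08
position: [495.5, 260.7, 3.9]
eef_rot: [0.47, -0.529, 0.529, -0.47]
contact_force: [-0.3, -1.0, 2.5]
width: 6.7
```

```bash
python3 - <<'E'
from h import *
st()
grab("scene","s2");grab("top","t2")
crop("s2",320,230,420,310,4,"e");crop("t2",145,190,245,270,4,"f")
cv2.imwrite("pics/c2.png",np.hstack([cv2.imread("pics/e.png"),cv2.imread("pics/f.png")]))
st()
E
```

```text
t 4.08 p [495.5 260.7   3.9] xang -96.8 ydown [ 0.  0. -1.] F [-0.3 -1.   2.5] M [-0.14  0.13 -0.06] w 6.7 j [0.35 0.67 1.67 0.   0.8  0.47]
t 4.17 p [495.6 260.7   3.9] xang -96.8 ydown [ 0.  0. -1.] F [-1.1  0.3  1.9] M [-0.2   0.12 -0.06] w 6.3 j [0.35 0.67 1.67 0.   0.8  0.47]
```

View pics/c2.png

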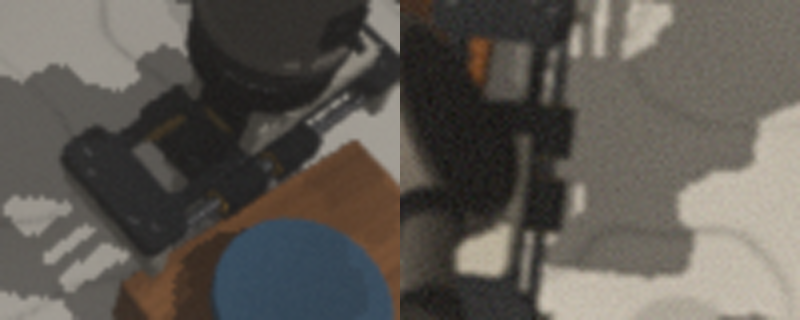

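{"op": "drive_tool", "data": {"series": [{"fingers": -1,"dx": 0,"dy": 0,"dz": 0,"turn": 0},{"fingers": -1,"dx": 0,"dy": 0,"dz": 0,"turn": 0}]}}

```text
time_s: 4.42
position: [495.5, 260.7, 3.9]
eef_rot: [0.47, -0.529, 0.529, -0.47]
contact_force: [0.4, -1.3, 3.0]
width: 6.8
```

```bash
python3 - <<'E'
from h import *
d=np.load("pics/t0.npy")
P=np.array([[*px("top",u,v,d=d[v,u])] for v in range(180,250) for u in range(105,190)])
ax=np.array([np.cos(np.radians(-100.1)),np.sin(np.radians(-100.1))])
s=(P[:,:2]-[518,345])@ax
for lo,hi in[(3,14),(42,54),(58,70),(70,90)]:
    m=(P[:,2]>lo)&(P[:,2]<hi); print(lo,hi,m.sum(),np.percentile(s[m],[0,1,50,98,99.5,100]).round(1))
m=(P[:,2]>3)&(P[:,2]<14)&(s>55); q=P[m]; print(q[np.argsort(q[:,1])].round(1))
E
```

```text
Traceback (most recent call last):
  File "h.py", line 7, in px
    K,T=cam(n); ray=np.linalg.inv(K)@[u,v,1]; Ri=T[:3,:3].T; o=-Ri@T[:3,3]; w=Ri@ray
        ~~~^^^
  File "h.py", line 5, in cam
    c=r.get_calibration(n); return np.array(c["intrinsics"]),np.array(c["camera_from_world"])
ValueError: time passes only in moves, steps and waits
```

```bash
sed -i 's/^def cam(n):/from functools import lru_cache\n@lru_cache\ndef cam(n):/' h.py; python3 - <<'E'
from h import *
d=np.load("pics/t0.npy")
P=np.array([[*px("top",u,v,d=d[v,u])] for v in range(180,250) for u in range(105,190)])
ax=np.array([np.cos(np.radians(-100.1)),np.sin(np.radians(-100.1))])
s=(P[:,:2]-[518,345])@ax
for lo,hi in[(3,14),(42,54),(58,70),(70,90)]:
    m=(P[:,2]>lo)&(P[:,2]<hi); print(lo,hi,m.sum(),np.percentile(s[m],[0,1,50,98,99.5,100]).round(1))
m=(P[:,2]>3)&(P[:,2]<14)&(s>55); q=P[m]; print(q[np.argsort(q[:,1])].round(1))
E
```

```text
3 14 86 [-99.8 -59.   68.6  96.2 104.2 106.7]
42 54 2149 [-63.2 -60.2  15.6  58.1  59.   59.9]
58 70 385 [-42.8 -34.2  -4.1  37.   38.2  38.8]
70 90 1050 [-51.9 -49.8  -8.1  35.2  37.5  38.7]
[[508.5 238.3   4.2]
 [582.  239.    3.4]
 [536.9 246.    3. ]
 [551.2 246.1   3. ]
 [605.9 248.5   4. ]
 [461.4 252.5   3.2]
 [494.5 256.3   7.4]
 [489.8 256.5   6.6]
 [492.1 256.9   5.5]
 [522.8 257.7   3.1]
 [492.1 258.8   7.2]
 [494.5 259.3   5.4]
 [489.7 259.5   4.5]
 [482.7 259.6   4. ]
 [494.5 261.1   7.2]
 [492.1 261.6   5.6]
 [496.8 261.7   5.4]
 [494.5 263.2   8.1]
 [489.8 263.3   7.8]
 [496.9 263.5   7.2]
 [492.2 263.6   6.9]
 [494.6 265.3   9.1]
 [613.3 265.5   3.3]
 [492.2 266.4   5.1]
 [496.8 266.9   3.8]
 [494.6 267.8   8.7]
 [496.9 268.4   6.7]
 [492.2 268.5   6.3]
 [496.9 270.3   8.3]
 [492.2 270.4   7.9]
 [499.3 270.4   7.9]
 [494.5 271.1   5.4]
 [588.6 271.9  13.3]
 [589.5 272.5   3.2]
 [494.6 272.6   8.3]
 [492.2 272.9   7.4]
 [499.3 273.    7.3]
 [496.9 273.    7. ]
 [579.5 273.2   8.7]
 [586.7 273.4   8.2]
 [584.3 273.4   8.1]
 [582.1 274.2   5.5]
 [499.3 275.4   7.2]
 [494.6 275.5   6.7]
 [496.9 275.7   5.9]
 [461.6 275.8   4.8]
 [530.  276.7   3.6]
 [497.  276.8  10. ]
 [499.3 277.5   7.8]
 [494.6 278.    6.3]
 [485.1 278.8   3.4]
 [497.  280.1   7.1]
 [499.3 280.3   6.6]
 [501.7 280.4   6.3]
 [494.6 280.6   5.3]
 [497.  282.    8.6]
 [499.4 282.3   7.7]
 [501.7 282.6   7. ]
 [494.6 283.1   5.1]
 [499.4 284.4   8.6]
 [494.7 284.7   7.5]
 [497.  284.9   7. ]
 [501.7 285.8   4.1]
 [499.4 286.6   9. ]
 [501.7 287.4   6.6]
 [497.  287.6   5.9]
 [499.4 289.5   7.3]
 [501.7 289.8   6.7]
 [497.  290.4   4.7]
 [504.1 290.5   4.3]
 [501.8 291.8   7.8]
 [497.  292.1   6.7]
 [499.4 292.2   6.5]]
```

{"op": "drive_tool", "data": {"series": [{"fingers": -1,"dx": 0.005,"dy": 0,"dz": 0,"turn": 0},{"fingers": -1,"dx": 0.015,"dy": 0,"dz": 0,"turn": 0},{"fingers": -1,"dx": 0.02,"dy": 0,"dz": 0,"turn": 0},{"fingers": -1,"dx": 0.02,"dy": 0,"dz": 0,"turn": 0},{"fingers": -1,"dx": 0,"dy": 0,"dz": 0,"turn": 0}]}}

```text
time_s: 5.05
position: [487.9, 198.4, 3.8]
eef_rot: [0.47, -0.529, 0.529, -0.468]
contact_force: [-1.0, -3.6, 4.4]
width: 6.9
```

```bash
python3 - <<'E'
from h import *
st()
grab("scene","s3");grab("top","t3")
d=np.load("pics/t3.npy")
P=np.array([[u,v,*px("top",u,v,d=d[v,u])] for v in range(200,260) for u in range(155,230)])
m=(P[:,4]>3)&(P[:,4]<14)&(P[:,2]>470)&(P[:,2]<520); q=P[m]; print(q[np.argsort(q[:,3])][:,2:].round(0).astype(int).tolist())
E
```

```text
t 5.05 p [487.9 198.4   3.8] xang -96.9 ydown [-0.001 -0.001 -1.   ] F [-1.  -3.6  4.4] M [-0.85  0.17 -0.  ] w 6.9 j [ 0.24  0.63  1.77 -0.    0.75  0.36]
[[477, 148, 3], [487, 162, 4], [492, 167, 4]]
```

```bash
python3 - <<'E'
from h import *
crop("s3",300,210,420,310,4,"e");crop("t3",100,170,230,290,3,"f")
a=cv2.imread("pics/e.png");b=cv2.imread("pics/f.png")[:300]
c=np.zeros((400,480+310,3),np.uint8);c[:,:480]=a;c[:300,480:]=b[:,:310];cv2.imwrite("pics/c3.png",c)
E
```

```text
(no output)
```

View pics/c3.png

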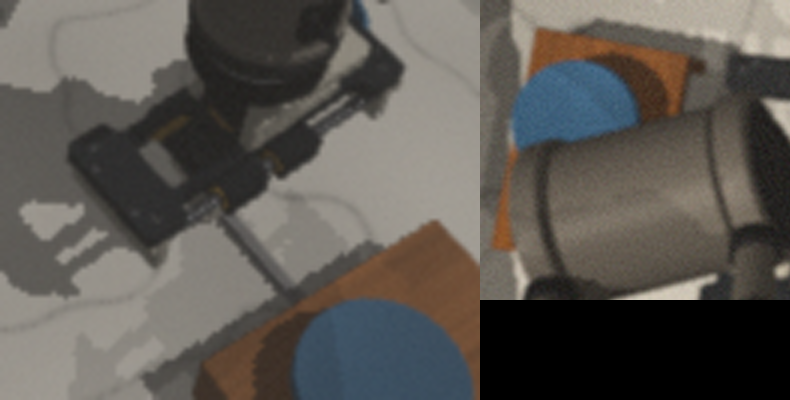

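{"op": "drive_tool", "data": {"series": [{"fingers": -1,"dx": 0.02,"dy": 0,"dz": 0,"turn": 0},{"fingers": -1,"dx": 0.02,"dy": 0,"dz": 0,"turn": 0},{"fingers": -1,"dx": 0.02,"dy": 0,"dz": 0,"turn": 0},{"fingers": -1,"dx": 0.02,"dy": 0,"dz": 0,"turn": 0},{"fingers": -1,"dx": 0,"dy": 0,"dz": 0,"turn": 0}]}}

```text
time_s: 5.78
position: [478.5, 119.1, 3.8]
eef_rot: [0.47, -0.529, 0.529, -0.469]
contact_force: [-0.5, -4.8, 5.2]
width: 6.5
```

{"op": "drive_tool", "data": {"series": [{"fingers": -0.7,"dx": 0,"dy": 0,"dz": 0,"turn": 0},{"fingers": -0.4,"dx": 0,"dy": 0,"dz": 0,"turn": 0},{"fingers": 0,"dx": 0,"dy": 0,"dz": 0,"turn": 0},{"fingers": 0,"dx": 0,"dy": -0.04,"dz": 0,"turn": 0},{"fingers": 0,"dx": 0,"dy": -0.06,"dz": 0,"turn": 0}]}}

```text
time_s: 6.4
position: [477.5, 121.6, 103.3]
eef_rot: [-0.471, 0.53, -0.527, 0.468]
contact_force: [2.2, -0.2, -0.7]
width: 45.0
```

{"op": "drive_tool", "data": {"series": [{"fingers": 0,"dx": 0.06,"dy": -0.05,"dz": 0,"turn": 0},{"fingers": 0,"dx": 0.06,"dy": 0,"dz": 0,"turn": 0},{"fingers": 0,"dx": 0,"dy": 0,"dz": 0,"turn": 0}]}}

```text
time_s: 6.78
position: [465.9, 11.3, 144.2]
eef_rot: [0.468, -0.529, 0.53, -0.468]
contact_force: [0.3, 0.5, 0.1]
width: 46.1
```

```bash
python3 - <<'E'
from h import *
st()
a,_=grab("scene","s4");b,_=grab("top","t4")
e=cv2.resize(a[190:320,270:450],None,fx=2.2,fy=2.2);f=cv2.resize(b[180:310,130:310],None,fx=2.2,fy=2.2);cv2.imwrite("pics/c4.png",np.hstack([e,f]))
E
```

```text
t 6.78 p [465.9  11.3 144.2] xang -97.0 ydown [ 0.001 -0.001 -1.   ] F [0.3 0.5 0.1] M [ 0.    0.05 -0.03] w 46.1 j [-0.14  0.33  1.8  -0.    1.01 -0.02]
```

View pics/c4.png

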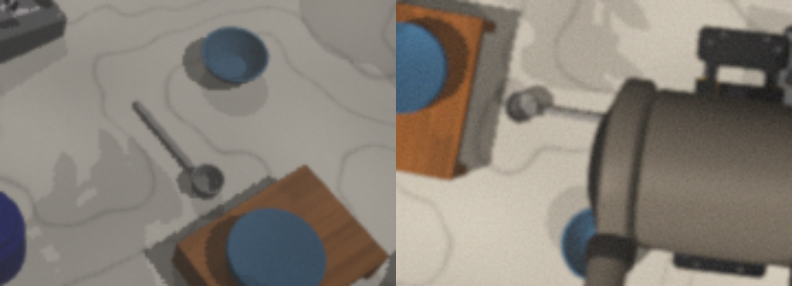

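```bash
python3 - <<'E'
from h import *
t=px("scene",331.8,236.8,z=6);c=px("scene",364,271.5,z=15);c2=px("top",187.6,227.2,z=15); m2=px("top",(600-396)/2.2+130,180+116/2.2,z=8)
print(t,c,c2,m2)
# depth-based: pts in both views
for n,f,(u0,u1,v0,v1) in[("top","t4",(175,225,215,245)),("scene","s4",(320,380,225,290))]:
    d=np.load(f"pics/{f}.npy"); P=np.array([px(n,u,v,d=d[v,u]) for v in range(v0,v1) for u in range(u0,u1)])
    m=(P[:,2]>4.5)&(P[:,2]<26)&(P[:,1]<275)&(P[:,0]>470)&(P[:,0]<510); q=P[m]
    rod=q[(q[:,1]<220)&(q[:,2]<13)]; 
    for lo in range(100,275,12):
        k=q[(q[:,1]>=lo)&(q[:,1]<lo+12)]
        if len(k)>2: print(n,lo,len(k),np.median(k,0).round(1),k[:,0].min().round(1),k[:,0].max().round(1),k[:,1].min().round(1),k[:,1].max().round(1))
E
```

```text
[477.11158453 119.84236409   6.        ] [496.31694363 241.72768243  15.        ] [501.03699162 238.76737445  15.        ] [487.49971774 157.7093525    8.        ]
top 148 5 [486.9 159.3   8. ] 482.2 489.2 157.1 159.8
top 160 17 [486.9 166.7   7. ] 482.2 491.6 161.9 171.6
top 172 15 [489.3 178.3   6.4] 484.6 491.7 173.4 183.4
top 184 16 [491.7 190.7   6.8] 487.0 494.1 185.6 194.9
top 196 18 [491.9 202.2   7.5] 489.4 496.6 197.4 207.1
top 208 18 [494.3 213.9   7.2] 491.8 498.9 209.1 219.0
top 220 26 [496.6 224.3  17.3] 485.3 508.4 220.7 231.8
top 232 11 [485.  235.9  14. ] 483.0 501.4 232.9 242.6
top 244 42 [494.6 252.8  13.6] 483.1 508.6 244.2 255.8
top 256 6 [498.2 257.3  19.8] 473.3 501.7 256.1 264.1
scene 112 5 [478.  118.8   7.6] 474.6 478.9 117.8 123.0
scene 124 18 [480.3 130.4   7.3] 473.7 484.2 124.2 135.7
scene 136 14 [481.6 141.5   7.3] 476.9 485.6 136.5 147.3
scene 148 17 [483.4 153.3   7.8] 478.0 487.5 148.9 159.6
scene 160 13 [484.5 166.2   7.8] 481.5 487.9 160.1 171.2
scene 172 19 [488.2 178.    8.5] 482.9 491.6 172.0 183.8
scene 184 14 [488.8 189.1   7. ] 484.2 492.8 185.2 194.4
scene 196 17 [490.7 200.7   7.4] 486.0 495.1 196.1 206.5
scene 208 18 [493.2 214.5   7.6] 489.5 497.0 209.0 219.8
scene 220 35 [494.  228.4  16.2] 484.5 509.2 221.1 231.3
scene 232 37 [484.1 237.6  11.6] 479.8 503.2 232.0 243.8
scene 244 30 [487.  250.9  14.7] 481.0 509.9 244.1 255.7
scene 256 12 [501.  257.9  20.7] 491.1 506.9 256.2 259.4
```

```bash
python3 - <<'E'
from h import *
togo([491.4,204,4],-99)
E
```

```text
t 6.88 p [466.   14.2 143.6] xang -96.9 ydown [-0.     0.001 -1.   ] F [ 0.2 -0.4  0.2] M [-0.08  0.04  0.02] w 45.9 j [-0.13  0.33  1.8   0.    1.01 -0.02]
dxyz [-0.1914  0.1397  0.0027]
turn (sign: +y down => -yaw) 0.037
```

{"op": "drive_tool", "data": {"series": [{"fingers": 0,"dx": -0.06,"dy": 0,"dz": 0,"turn": 0},{"fingers": 0,"dx": -0.06,"dy": 0,"dz": 0,"turn": 0},{"fingers": 0,"dx": -0.06,"dy": 0,"dz": 0,"turn": 0},{"fingers": 0,"dx": -0.0114,"dy": 0.04,"dz": 0.0027,"turn": 0.037},{"fingers": 0,"dx": 0,"dy": 0.05,"dz": 0,"turn": 0}]}}

```text
time_s: 7.5
position: [491.5, 207.7, 52.9]
eef_rot: [0.46, -0.536, 0.536, -0.462]
contact_force: [0.5, -0.9, 0.1]
width: 46.1
```

{"op": "drive_tool", "data": {"series": [{"fingers": 0,"dx": 0,"dy": 0,"dz": 0,"turn": 0},{"fingers": 0,"dx": 0,"dy": 0,"dz": 0,"turn": 0}]}}

```text
time_s: 7.75
position: [491.9, 205.0, 54.8]
eef_rot: [0.46, -0.537, 0.537, -0.46]
contact_force: [0.5, 0.1, -0.4]
width: 46.1
```

```bash
python3 - <<'E'
from h import *
togo([491.4,204,4],-99)
E
```

```text
t 7.75 p [491.9 205.   54.8] xang -98.8 ydown [ 0.001  0.    -1.   ] F [ 0.5  0.1 -0.4] M [-0.11  0.06  0.  ] w 46.1 j [0.25 0.56 1.72 0.   0.87 0.4 ]
dxyz [ 0.0011  0.0508 -0.0004]
turn (sign: +y down => -yaw) 0.003
```

{"op": "drive_tool", "data": {"series": [{"fingers": 0,"dx": 0.001,"dy": 0.03,"dz": 0,"turn": 0},{"fingers": 0,"dx": 0,"dy": 0.015,"dz": 0,"turn": 0},{"fingers": 0,"dx": 0,"dy": 0.0055,"dz": 0,"turn": 0},{"fingers": -1,"dx": 0,"dy": 0,"dz": 0,"turn": 0},{"fingers": -1,"dx": 0,"dy": 0,"dz": 0,"turn": 0}], "newtons": 35}}

```text
time_s: 8.38
position: [491.9, 203.3, 4.0]
eef_rot: [0.459, -0.537, 0.537, -0.46]
contact_force: [0.1, -0.4, -0.5]
width: 30.7
```

{"op": "drive_tool", "data": {"series": [{"fingers": -1,"dx": 0,"dy": 0,"dz": 0,"turn": 0},{"fingers": -1,"dx": 0,"dy": 0,"dz": 0,"turn": 0},{"fingers": -1,"dx": 0,"dy": 0,"dz": 0,"turn": 0},{"fingers": -1,"dx": 0,"dy": 0,"dz": 0,"turn": 0},{"fingers": -1,"dx": 0,"dy": 0,"dz": 0,"turn": 0}]}}

```text
time_s: 9.0
position: [491.5, 203.2, 3.5]
eef_rot: [0.46, -0.537, 0.537, -0.46]
contact_force: [0.8, -0.5, 4.3]
width: 7.3
```

```bash
python3 - <<'E'
from h import *
st()
E
```

```text
t 9.0 p [491.5 203.2   3.5] xang -98.9 ydown [ 0.001  0.    -1.   ] F [ 0.8 -0.5  4.3] M [-0.09  0.08 -0.06] w 7.3 j [0.25 0.64 1.75 0.   0.75 0.4 ]
```

{"op": "drive_tool", "data": {"series": [{"fingers": -1,"dx": 0,"dy": -0.01,"dz": 0,"turn": 0},{"fingers": -1,"dx": 0,"dy": -0.05,"dz": 0,"turn": 0},{"fingers": -1,"dx": 0,"dy": -0.05,"dz": 0,"turn": 0.067},{"fingers": -1,"dx": 0.04,"dy": 0,"dz": 0.01,"turn": 0},{"fingers": -1,"dx": 0.04,"dy": 0,"dz": 0.02,"turn": 0}], "newtons": 60}}

```text
time_s: 9.62
position: [502.5, 118.1, 114.3]
eef_rot: [0.442, -0.552, 0.552, -0.442]
contact_force: [0.2, 0.3, -1.4]
width: 6.6
```

{"op": "drive_tool", "data": {"series": [{"fingers": -1,"dx": 0.04,"dy": 0,"dz": 0.02,"turn": 0},{"fingers": -1,"dx": 0,"dy": 0,"dz": 0,"turn": 0},{"fingers": -1,"dx": 0,"dy": 0,"dz": 0,"turn": 0}]}}

```text
time_s: 10.0
position: [513.2, 75.4, 113.3]
eef_rot: [-0.441, 0.553, -0.552, 0.441]
contact_force: [0.1, -0.0, -0.9]
width: 6.5
```

```bash
python3 - <<'E'
from h import *
togo([540.4,-14.7,75],-102.8); s=r.read_state(); M=R.from_quat(s["eef_rot"]).as_matrix()
a,_=grab("scene","s5");b,_=grab("top","t5")
# expected tip: tcp + 90 tool x, z -3.5+4
tip=s["position"]+90*M[:,0]; 
for n,f in(("scene","s5"),("top","t5")):
    q=proj(n,tip); h=proj(n,s["position"]+20*M[:,0]); print(n,q,h)
    u,v=q.round().astype(int); k=45; im=(a if n=="scene" else b)[max(0,v-k):v+k,max(0,u-k):u+k]; print("off",max(0,u-k),max(0,v-k))
    cv2.imwrite(f"pics/_{n}.png",cv2.resize(im,(400,400*im.shape[0]//im.shape[1]),interpolation=cv2.INTER_CUBIC))
A,B=cv2.imread("pics/_scene.png"),cv2.imread("pics/_top.png");h=min(len(A),len(B));cv2.imwrite("pics/c5.png",np.hstack([A[:h],B[:h]]))
E
```

```text
t 10.0 p [513.2  75.4 113.3] xang -102.8 ydown [-0.001  0.    -1.   ] F [ 0.1 -0.  -0.9] M [-0.11  0.11 -0.03] w 6.5 j [-0.    0.45  1.7   0.    0.99  0.22]
dxyz [0.0819 0.0382 0.0464]
turn (sign: +y down => -yaw) 0.001
scene [292.15677743 183.60959571] [307.06446476 203.22281403]
off 247 139
top [295.93588653 230.65868857] [262.96144613 223.39655404]
off 251 186
```

View pics/c5.png

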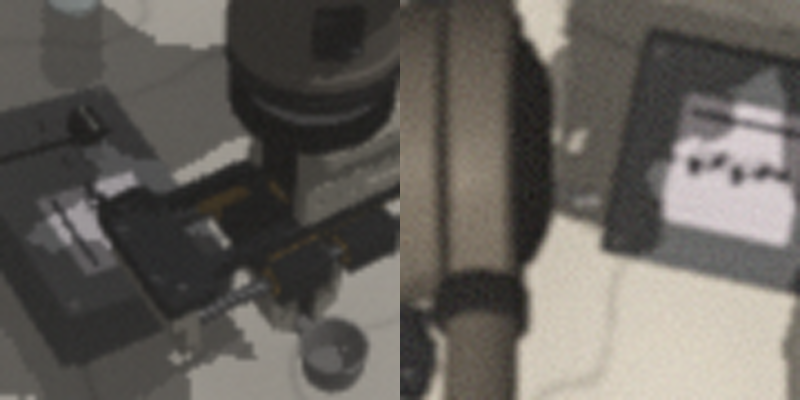

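```bash
python3 - <<'E'
from h import *
b=np.array([508.4,-83.4,42]);X=np.array([-.975,.2215,0])*np.cos(.17)+[0,0,-np.sin(.17)];Y=np.array([-.2215,-.975,0]);Z=np.cross(X,Y)
for i in range(1,6):
    for th in(0,.35,.7):
        a=-.35+th; p=b+(3-i)*11*Y+14*(-np.sin(a)*X+np.cos(a)*Z); q=proj("top",p); print(i,th,((q-[251,186])*4.444+[400,0]).round(0),end=" ")
    q=proj("top",b+(3-i)*11*Y);print("base",((q-[251,186])*4.444+[400,0]).round(0))
# zoomed crop of switches saved for later
g=cv2.imread("pics/t5.png"); roi=cv2.cvtColor(g[210:232,308:345],cv2.COLOR_BGR2GRAY); print(roi.tolist())
E
```

```text
1 0 [780. 188.] 1 0.35 [782. 179.] 1 0.7 [784. 170.] base [780. 174.]
2 0 [758. 183.] 2 0.35 [760. 175.] 2 0.7 [762. 165.] base [758. 170.]
3 0 [737. 179.] 3 0.35 [739. 170.] 3 0.7 [741. 160.] base [737. 165.]
4 0 [715. 174.] 4 0.35 [717. 165.] 4 0.7 [719. 155.] base [716. 160.]
5 0 [693. 169.] 5 0.35 [696. 160.] 5 0.7 [698. 151.] base [695. 156.]
[[59, 59, 63, 63, 61, 66, 84, 104, 101, 93, 91, 105, 98, 102, 107, 109, 122, 131, 171, 189, 197, 194, 188, 171, 163, 155, 142, 131, 116, 94, 69, 60, 60, 57, 56, 58, 56], [60, 58, 56, 65, 65, 65, 91, 99, 98, 73, 75, 75, 75, 79, 83, 90, 102, 130, 167, 200, 210, 206, 206, 198, 197, 193, 186, 177, 155, 110, 78, 77, 72, 70, 63, 58, 55], [56, 62, 61, 62, 62, 71, 88, 113, 112, 100, 91, 84, 81, 66, 65, 67, 67, 99, 138, 171, 178, 186, 189, 193, 197, 205, 203, 195, 174, 131, 104, 102, 96, 93, 82, 76, 66], [55, 63, 55, 55, 62, 79, 97, 111, 113, 115, 111, 108, 100, 98, 91, 80, 75, 83, 108, 129, 136, 129, 147, 159, 171, 177, 191, 184, 167, 137, 115, 111, 113, 110, 104, 94, 80], [62, 55, 60, 62, 64, 79, 105, 113, 118, 113, 115, 115, 120, 114, 104, 109, 1
[... 2452 characters left out ...]
 205, 200, 204, 204, 202, 203, 203, 204, 202, 203, 204, 202, 196, 192, 197, 201, 208, 206, 203, 207, 207, 206, 202, 199, 186, 172, 129, 101, 75, 63, 61, 54], [94, 116, 164, 193, 204, 201, 200, 203, 199, 205, 202, 200, 207, 204, 204, 205, 205, 206, 205, 206, 208, 206, 206, 209, 205, 208, 205, 206, 205, 200, 183, 137, 96, 65, 55, 52, 56], [81, 111, 160, 196, 204, 203, 203, 201, 203, 202, 198, 204, 203, 205, 205, 205, 204, 203, 203, 203, 205, 206, 204, 203, 207, 207, 203, 206, 207, 205, 187, 145, 92, 62, 61, 56, 55], [58, 97, 148, 193, 201, 204, 203, 202, 206, 205, 207, 201, 204, 203, 205, 203, 204, 204, 200, 203, 203, 204, 204, 203, 205, 205, 206, 205, 206, 205, 199, 167, 106, 54, 53, 55, 57]]
```

{"op": "drive_tool", "data": {"series": [{"fingers": -1,"dx": 0.04,"dy": 0,"dz": 0.025,"turn": 0},{"fingers": -1,"dx": 0.042,"dy": 0,"dz": 0.022,"turn": 0},{"fingers": -1,"dx": 0,"dy": 0.035,"dz": 0,"turn": 0},{"fingers": -1,"dx": 0,"dy": 0,"dz": 0,"turn": 0},{"fingers": -1,"dx": 0,"dy": 0,"dz": 0,"turn": 0}]}}

```text
time_s: 10.72
position: [541.6, -14.2, 78.9]
eef_rot: [0.442, -0.552, 0.552, -0.442]
contact_force: [0.3, -0.6, 0.1]
width: 6.5
```

```bash
python3 - <<'E'
from h import *
togo([541.1,-16.5,52],-102.8)
E
```

```text
t 10.72 p [541.6 -14.2  78.9] xang -102.6 ydown [ 0.  0. -1.] F [ 0.3 -0.6  0.1] M [-0.05  0.04 -0.  ] w 6.5 j [-0.17  0.53  1.67  0.    0.94  0.05]
dxyz [ 0.0024  0.0269 -0.    ]
turn (sign: +y down => -yaw) 0.003
```

{"op": "drive_tool", "data": {"series": [{"fingers": -1,"dx": 0.0024,"dy": 0.017,"dz": 0,"turn": 0},{"fingers": -1,"dx": 0,"dy": 0.01,"dz": 0,"turn": 0},{"fingers": -1,"dx": 0,"dy": 0,"dz": 0,"turn": 0}]}}

```text
time_s: 11.1
position: [540.7, -17.0, 51.3]
eef_rot: [-0.442, 0.552, -0.552, 0.442]
contact_force: [0.3, 1.0, -1.3]
width: 6.5
```

{"op": "drive_tool", "data": {"series": [{"fingers": -1,"dx": 0,"dy": 0,"dz": -0.004,"turn": 0},{"fingers": -1,"dx": 0,"dy": 0,"dz": -0.004,"turn": 0},{"fingers": -1,"dx": 0,"dy": 0,"dz": -0.004,"turn": 0},{"fingers": -1,"dx": 0,"dy": 0,"dz": -0.003,"turn": 0},{"fingers": -1,"dx": 0,"dy": 0,"dz": 0,"turn": 0}]}}

```text
time_s: 11.72
position: [526.6, -14.3, 51.6]
eef_rot: [0.441, -0.552, 0.553, -0.442]
contact_force: [0.8, -0.3, -0.5]
width: 6.2
```

```bash
python3 - <<'E'
from h import *
st();st()
E
```

```text
t 11.72 p [526.6 -14.3  51.6] xang -102.7 ydown [ 0.001 -0.    -1.   ] F [ 0.8 -0.3 -0.5] M [-0.1  -0.18  0.1 ] w 6.2 j [-0.17  0.55  1.74  0.    0.85  0.05]
t 11.72 p [526.6 -14.3  51.6] xang -102.7 ydown [ 0.001 -0.    -1.   ] F [ 0.8 -0.3 -0.5] M [-0.1  -0.18  0.1 ] w 6.2 j [-0.17  0.55  1.74  0.    0.85  0.05]
```

{"op": "drive_tool", "data": {"series": [{"fingers": -1,"dx": 0,"dy": 0,"dz": -0.002,"turn": 0},{"fingers": -1,"dx": 0,"dy": 0,"dz": 0,"turn": 0}]}}

```text
time_s: 11.98
position: [524.7, -13.9, 51.4]
eef_rot: [0.441, -0.552, 0.553, -0.442]
contact_force: [3.1, 0.9, -0.9]
width: 6.7
```

{"op": "drive_tool", "data": {"series": [{"fingers": -1,"dx": 0,"dy": 0,"dz": -0.0015,"turn": 0},{"fingers": -1,"dx": 0,"dy": 0,"dz": 0,"turn": 0}]}}

```text
time_s: 12.22
position: [523.3, -13.6, 51.4]
eef_rot: [0.441, -0.552, 0.553, -0.442]
contact_force: [4.3, -0.7, -0.9]
width: 6.7
```

{"op": "drive_tool", "data": {"series": [{"fingers": -1,"dx": 0,"dy": 0,"dz": -0.001,"turn": 0},{"fingers": -1,"dx": 0,"dy": 0,"dz": 0,"turn": 0}]}}

```text
time_s: 12.48
position: [522.7, -13.5, 51.5]
eef_rot: [0.441, -0.552, 0.553, -0.442]
contact_force: [5.6, -0.2, -0.6]
width: 6.7
```

```bash
python3 - <<'E'
from h import *
st()
E
```

```text
t 12.47 p [522.7 -13.5  51.5] xang -102.7 ydown [ 0.002 -0.    -1.   ] F [ 5.6 -0.2 -0.6] M [-0.14 -0.9   0.3 ] w 6.7 j [-0.17  0.55  1.75  0.    0.85  0.05]
```

{"op": "drive_tool", "data": {"series": [{"fingers": -1,"dx": 0,"dy": 0,"dz": 0.001,"turn": 0.03},{"fingers": -1,"dx": 0,"dy": 0,"dz": 0,"turn": 0.02},{"fingers": -1,"dx": 0,"dy": 0,"dz": 0,"turn": 0}]}}

```text
time_s: 12.85
position: [524.3, -13.9, 51.7]
eef_rot: [0.427, -0.562, 0.564, -0.428]
contact_force: [6.8, -1.3, -0.7]
width: 7.1
```

```bash
python3 - <<'E'
from h import *
st()
E
```

```text
t 12.85 p [524.3 -13.9  51.7] xang -105.6 ydown [ 0.003 -0.001 -1.   ] F [ 6.8 -1.3 -0.7] M [-0.23 -1.08  0.43] w 7.1 j [-0.17  0.55  1.74 -0.    0.85  0.1 ]
```

{"op": "drive_tool", "data": {"series": [{"fingers": -1,"dx": 0,"dy": 0,"dz": 0.012,"turn": 0},{"fingers": -1,"dx": 0,"dy": -0.05,"dz": 0.005,"turn": 0},{"fingers": -1,"dx": 0,"dy": -0.02,"dz": -0.03,"turn": -0.18},{"fingers": -1,"dx": 0,"dy": 0,"dz": -0.05,"turn": -0.18},{"fingers": -1,"dx": 0,"dy": 0,"dz": -0.05,"turn": -0.18}]}}

```text
time_s: 13.48
position: [408.4, -9.4, 120.8]
eef_rot: [0.564, -0.428, 0.426, -0.563]
contact_force: [0.8, -0.3, -0.4]
width: 6.5
```

{"op": "drive_tool", "data": {"series": [{"fingers": -1,"dx": 0,"dy": 0,"dz": -0.03,"turn": -0.18},{"fingers": -1,"dx": 0,"dy": 0,"dz": 0,"turn": -0.18},{"fingers": -1,"dx": 0,"dy": 0,"dz": 0,"turn": -0.18},{"fingers": -1,"dx": 0,"dy": 0,"dz": 0,"turn": -0.18},{"fingers": -1,"dx": 0,"dy": 0,"dz": 0,"turn": -0.18}]}}

```text
time_s: 14.1
position: [380.8, -17.6, 120.8]
eef_rot: [-0.693, 0.141, -0.138, 0.693]
contact_force: [0.1, -0.5, -0.5]
width: 6.5
```

{"op": "drive_tool", "data": {"series": [{"fingers": -1,"dx": 0,"dy": 0,"dz": 0,"turn": -0.18},{"fingers": -1,"dx": 0,"dy": 0,"dz": 0,"turn": 0},{"fingers": -1,"dx": 0,"dy": 0,"dz": 0,"turn": 0}]}}

```text
time_s: 14.48
position: [381.4, -17.7, 121.0]
eef_rot: [-0.702, 0.08, -0.079, 0.703]
contact_force: [0.2, 0.2, -0.7]
width: 6.4
```

```bash
python3 - <<'E'
from h import *
togo([397.2,-80.8,75],-12.8)
a,_=grab("scene","s6");b,_=grab("top","t6")
cv2.imwrite("pics/c6.png",np.hstack([cv2.resize(a[140:240,220:320],(400,400),interpolation=cv2.INTER_CUBIC),cv2.resize(b[180:280,280:380],(400,400),interpolation=cv2.INTER_CUBIC)]))
E
```

```text
t 14.47 p [381.4 -17.7 121. ] xang -13.0 ydown [-0.001  0.    -1.   ] F [ 0.2  0.2 -0.7] M [-0.06 -0.02  0.02] w 6.4 j [-0.25  0.22  2.04  0.    0.88 -1.59]
dxyz [ 0.0296  0.046  -0.0579]
turn (sign: +y down => -yaw) -0.003
```

View pics/c6.png

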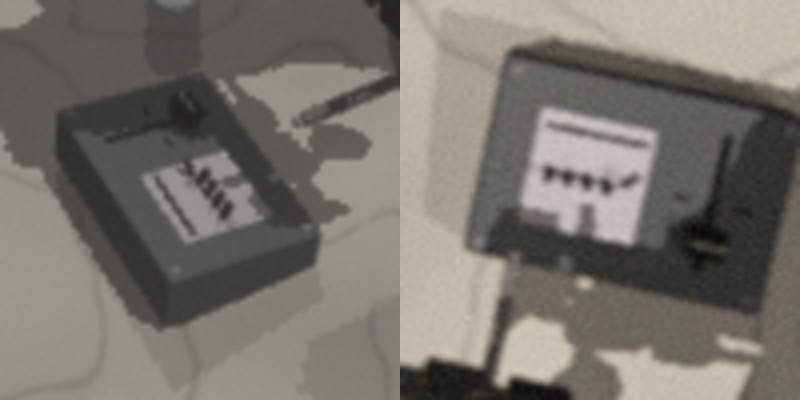

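```bash
python3 - <<'E'
from h import *
s,M=st()
T=[px("scene",294.2,170.2,z=121.5),px("top",308.75,244.2,z=121.5)]
print(T,[M.T@(t-s["position"]) for t in T])
for n,f,(u0,u1,v0,v1) in[("top","t6",(295,325,238,278)),("scene","s6",(285,325,150,180))]:
    d=np.load(f"pics/{f}.npy"); P=np.array([px(n,u,v,d=d[v,u]) for v in range(v0,v1) for u in range(u0,u1)])
    q=(P-s["position"])@M; m=(abs(P[:,2]-121)<16)&(abs(q[:,2])<14)&(q[:,0]>20); q=q[m]
    for lo in range(20,100,8):
        k=q[(q[:,0]>=lo)&(q[:,0]<lo+8)]
        if len(k): print(n,lo,len(k),np.median(k,0).round(1),k[:,0].max().round(1))
E
```

```text
t 14.57 p [381.6 -17.8 121.1] xang -12.9 ydown [-0.001  0.    -1.   ] F [ 0.5 -0.6 -0.6] M [-0.01  0.   -0.02] w 6.6 j [-0.25  0.22  2.04  0.    0.88 -1.59]
[array([464.542516  , -35.93854507, 121.5       ]), array([465.7351732 , -38.21372206, 121.5       ])] [array([84.91614179, -0.45751416,  0.79237916]), array([86.5866911 , -0.45901745, -1.15906243])]
top 20 7 [25.4 -3.8 -1.9] 27.6
top 28 16 [32.8 -4.   0. ] 35.9
top 36 15 [39.9 -3.4  0.1] 43.4
top 44 17 [47.9 -4.1 -0.1] 51.9
top 52 16 [56.  -4.2  0.4] 59.7
top 60 16 [63.8 -3.4 -0.5] 67.8
top 68 17 [72.1 -3.1  0.1] 75.9
top 76 15 [80.  -3.5 -0.2] 83.3
top 84 10 [87.  -2.8 -0.3] 89.5
scene 20 12 [23.4 -3.9  3.5] 27.3
scene 28 12 [32.  -3.7  4.1] 35.0
scene 36 12 [40.  -3.9  3.8] 43.6
scene 44 11 [46.2 -2.1  2.2] 50.7
scene 52 13 [55.6 -3.3  4.1] 59.1
scene 60 14 [64.3 -3.6  3. ] 67.6
scene 68 11 [72.5 -4.3  3.4] 76.0
scene 76 13 [79.9 -3.8  2.7] 83.5
scene 84 5 [87.  -3.2  3.2] 88.2
```

{"op": "drive_tool", "data": {"series": [{"fingers": -1,"dx": 0.0298,"dy": 0.02,"dz": -0.0579,"turn": -0.002},{"fingers": -1,"dx": 0,"dy": 0.03,"dz": 0,"turn": 0},{"fingers": -1,"dx": 0,"dy": 0.02,"dz": 0,"turn": 0},{"fingers": -1,"dx": 0,"dy": 0,"dz": 0,"turn": 0},{"fingers": -1,"dx": 0,"dy": 0,"dz": 0,"turn": 0}]}}

```text
time_s: 15.2
position: [397.2, -75.7, 53.4]
eef_rot: [0.703, -0.078, 0.078, -0.703]
contact_force: [0.9, -0.2, -1.3]
width: 6.8
```

```bash
python3 - <<'E'
from h import *
togo([397.7,-80.9,51],-12.8)
E
```

```text
t 15.2 p [397.2 -75.7  53.4] xang -12.7 ydown [ 0.001 -0.    -1.   ] F [ 0.9 -0.2 -1.3] M [-0.04 -0.01  0.03] w 6.8 j [-0.38  0.38  2.06  0.    0.7  -1.73]
dxyz [ 0.0017  0.0024 -0.005 ]
turn (sign: +y down => -yaw) 0.002
```

{"op": "drive_tool", "data": {"series": [{"fingers": -1,"dx": 0,"dy": 0.0024,"dz": -0.005,"turn": 0},{"fingers": -1,"dx": 0.005,"dy": 0,"dz": 0,"turn": 0},{"fingers": -1,"dx": 0.005,"dy": 0,"dz": 0,"turn": 0},{"fingers": -1,"dx": 0.004,"dy": 0,"dz": 0,"turn": 0},{"fingers": -1,"dx": 0,"dy": 0,"dz": 0,"turn": 0}]}}

```text
time_s: 15.82
position: [409.7, -83.6, 50.5]
eef_rot: [-0.703, 0.078, -0.078, 0.703]
contact_force: [-0.1, 0.7, -1.7]
width: 6.7
```

{"op": "drive_tool", "data": {"series": [{"fingers": -1,"dx": 0.003,"dy": 0,"dz": 0,"turn": 0},{"fingers": -1,"dx": 0.003,"dy": 0,"dz": 0,"turn": 0},{"fingers": -1,"dx": 0,"dy": 0,"dz": 0,"turn": 0}]}}

```text
time_s: 16.2
position: [413.9, -84.4, 50.0]
eef_rot: [-0.703, 0.079, -0.077, 0.703]
contact_force: [-4.7, 0.8, -0.6]
width: 6.8
```

{"op": "drive_tool", "data": {"series": [{"fingers": -1,"dx": 0.002,"dy": 0,"dz": 0,"turn": 0},{"fingers": -1,"dx": 0,"dy": 0,"dz": 0,"turn": 0}]}}

```text
time_s: 16.45
position: [414.2, -84.2, 49.6]
eef_rot: [-0.702, 0.08, -0.075, 0.703]
contact_force: [-8.8, 0.8, 0.4]
width: 6.3
```

```bash
python3 - <<'E'
from h import *
s,M=st(); b=np.array([508.4,-83.4]);X=np.array([-.975,.2215]);Y=np.array([-.2215,-.975])
t=s["position"]+88.5*M[:,0]-[0,0,0.3]; d=t[:2]-b; print("tip bank x,y",d@X,d@Y,"z",t[2])
E
```

```text
t 16.45 p [414.2 -84.2  49.6] xang -12.6 ydown [-0.006  0.002 -1.   ] F [-8.8  0.8  0.4] M [ 0.24  1.47 -0.02] w 6.3 j [-0.38  0.42  2.01 -0.    0.72 -1.73]
tip bank x,y 3.1859095293430557 21.405994317392718 z 48.72692842740173
```

{"op": "drive_tool", "data": {"series": [{"fingers": -1,"dx": -0.022,"dy": 0,"dz": 0,"turn": 0},{"fingers": -1,"dx": 0,"dy": 0,"dz": 0.022,"turn": 0},{"fingers": -1,"dx": 0,"dy": 0,"dz": 0,"turn": 0},{"fingers": -1,"dx": 0,"dy": 0,"dz": 0,"turn": 0}]}}

```text
time_s: 16.95
position: [401.1, -59.5, 50.6]
eef_rot: [0.703, -0.077, 0.078, -0.703]
contact_force: [-0.1, -0.3, -1.8]
width: 6.5
```

```bash
cat >> h.py <<'E'
def tip():
    s,M=st(); b=np.array([508.4,-83.4]);X=np.array([-.975,.2215]);Y=np.array([-.2215,-.975])
    t=s["position"]+88.5*M[:,0]-[0,0,0.3]; d=t[:2]-b; print("tip bank x,y",(d@X).round(2),(d@Y).round(2),"z",t[2].round(1))
E
python3 -c "
from h import *
tip()"
```

```text
t 16.95 p [401.1 -59.5  50.6] xang -12.6 ydown [ 0.001 -0.001 -1.   ] F [-0.1 -0.3 -1.8] M [-0.02  0.01 -0.06] w 6.5 j [-0.34  0.39  2.06 -0.    0.69 -1.69]
tip bank x,y 21.39 0.16 z 50.5
```

{"op": "drive_tool", "data": {"series": [{"fingers": -1,"dx": 0.006,"dy": 0,"dz": 0,"turn": 0},{"fingers": -1,"dx": 0.005,"dy": 0,"dz": 0,"turn": 0},{"fingers": -1,"dx": 0.004,"dy": 0,"dz": 0,"turn": 0},{"fingers": -1,"dx": 0.003,"dy": 0,"dz": 0,"turn": 0},{"fingers": -1,"dx": 0,"dy": 0,"dz": 0,"turn": 0}]}}

```text
time_s: 17.58
position: [418.3, -63.1, 50.4]
eef_rot: [-0.703, 0.078, -0.078, 0.703]
contact_force: [0.0, -0.6, -0.4]
width: 6.4
```

{"op": "drive_tool", "data": {"series": [{"fingers": -1,"dx": 0.002,"dy": 0,"dz": 0,"turn": 0},{"fingers": -1,"dx": 0.001,"dy": 0,"dz": 0,"turn": 0},{"fingers": -1,"dx": 0,"dy": 0,"dz": 0,"turn": 0}]}}

```text
time_s: 17.95
position: [418.9, -63.0, 49.9]
eef_rot: [-0.702, 0.079, -0.076, 0.703]
contact_force: [-6.2, 0.5, -0.7]
width: 6.7
```

```bash
python3 -c "
from h import *
tip()"
```

```text
t 17.95 p [418.9 -63.   49.9] xang -12.6 ydown [-0.004  0.001 -1.   ] F [-6.2  0.5 -0.7] M [ 0.15  0.91 -0.03] w 6.7 j [-0.33  0.42  2.01 -0.    0.72 -1.68]
tip bank x,y 3.26 -0.36 z 49.2
```

{"op": "drive_tool", "data": {"series": [{"fingers": -1,"dx": -0.021,"dy": 0,"dz": 0,"turn": 0},{"fingers": -1,"dx": 0,"dy": 0,"dz": 0.011,"turn": 0},{"fingers": -1,"dx": 0,"dy": 0,"dz": 0,"turn": 0},{"fingers": -1,"dx": 0.006,"dy": 0,"dz": 0,"turn": 0},{"fingers": -1,"dx": 0.005,"dy": 0,"dz": 0,"turn": 0}]}}

```text
time_s: 18.58
position: [414.6, -51.0, 50.5]
eef_rot: [0.703, -0.078, 0.078, -0.703]
contact_force: [-0.6, 0.4, -0.8]
width: 6.3
```

{"op": "drive_tool", "data": {"series": [{"fingers": -1,"dx": 0.004,"dy": 0,"dz": 0,"turn": 0},{"fingers": -1,"dx": 0.003,"dy": 0,"dz": 0,"turn": 0},{"fingers": -1,"dx": 0.002,"dy": 0,"dz": 0,"turn": 0},{"fingers": -1,"dx": 0.001,"dy": 0,"dz": 0,"turn": 0},{"fingers": -1,"dx": 0,"dy": 0,"dz": 0,"turn": 0}]}}

```text
time_s: 19.2
position: [421.6, -52.4, 50.0]
eef_rot: [-0.703, 0.079, -0.076, 0.703]
contact_force: [-4.9, 0.8, -0.9]
width: 6.6
```

```bash
python3 -c "
from h import *
tip()"
```

```text
t 19.2 p [421.6 -52.4  50. ] xang -12.6 ydown [-0.004  0.001 -1.   ] F [-4.9  0.8 -0.9] M [ 0.13  0.87 -0.02] w 6.6 j [-0.3   0.42  2.01  0.    0.72 -1.65]
tip bank x,y 3.04 -11.25 z 49.3
```

{"op": "drive_tool", "data": {"series": [{"fingers": -1,"dx": -0.025,"dy": 0,"dz": 0,"turn": 0},{"fingers": -1,"dx": -0.022,"dy": -0.015,"dz": 0,"turn": 0},{"fingers": -1,"dx": 0,"dy": 0,"dz": -0.04,"turn": 0},{"fingers": -1,"dx": 0,"dy": 0,"dz": -0.043,"turn": 0},{"fingers": -1,"dx": 0,"dy": 0,"dz": 0,"turn": 0}]}}

```text
time_s: 19.82
position: [359.9, -126.1, 65.8]
eef_rot: [0.703, -0.078, 0.08, -0.702]
contact_force: [0.1, 0.3, -1.0]
width: 6.8
```

{"op": "drive_tool", "data": {"series": [{"fingers": -1,"dx": 0,"dy": 0.015,"dz": 0,"turn": 0},{"fingers": -1,"dx": 0,"dy": 0,"dz": 0,"turn": 0}]}}

```text
time_s: 20.08
position: [359.0, -122.9, 50.0]
eef_rot: [-0.703, 0.078, -0.077, 0.703]
contact_force: [0.6, -0.2, -0.9]
width: 6.7
```

```bash
python3 -c "
from h import *
tip()"
```

```text
t 20.07 p [ 359.  -122.9   50. ] xang -12.6 ydown [-0.001  0.001 -1.   ] F [ 0.6 -0.2 -0.9] M [ 0.   -0.01  0.05] w 6.7 j [-0.53  0.36  2.13  0.    0.66 -1.88]
tip bank x,y 48.43 71.41 z 49.6
```

{"op": "drive_tool", "data": {"series": [{"fingers": -1,"dx": 0.008,"dy": 0.002,"dz": 0,"turn": 0},{"fingers": -1,"dx": 0.006,"dy": 0,"dz": 0,"turn": 0},{"fingers": -1,"dx": 0.005,"dy": 0,"dz": 0,"turn": 0},{"fingers": -1,"dx": 0.005,"dy": 0,"dz": 0,"turn": 0},{"fingers": -1,"dx": 0,"dy": 0,"dz": 0,"turn": 0}]}}

```text
time_s: 20.7
position: [383.3, -129.1, 48.5]
eef_rot: [0.703, -0.078, 0.078, -0.703]
contact_force: [-0.2, 0.1, -0.9]
width: 6.4
```

{"op": "drive_tool", "data": {"series": [{"fingers": -1,"dx": 0.004,"dy": 0,"dz": 0,"turn": 0},{"fingers": -1,"dx": 0.003,"dy": 0,"dz": 0,"turn": 0},{"fingers": -1,"dx": 0.003,"dy": 0,"dz": 0,"turn": 0},{"fingers": -1,"dx": 0,"dy": 0,"dz": 0,"turn": 0}]}}

```text
time_s: 21.2
position: [392.9, -131.2, 48.5]
eef_rot: [0.703, -0.078, 0.078, -0.703]
contact_force: [-0.4, -0.8, -1.0]
width: 6.7
```

```bash
python3 -c "
from h import *
tip()"
```

```text
t 21.2 p [ 392.9 -131.2   48.5] xang -12.7 ydown [ 0.001 -0.    -1.   ] F [-0.4 -0.8 -1. ] M [ 0.04  0.   -0.  ] w 6.7 j [-0.51  0.41  2.04  0.    0.69 -1.86]
tip bank x,y 13.51 71.97 z 48.3
```

{"op": "drive_tool", "data": {"series": [{"fingers": -1,"dx": 0.0015,"dy": 0,"dz": 0,"turn": 0},{"fingers": -1,"dx": 0,"dy": 0,"dz": 0,"turn": 0}]}}

```text
time_s: 21.45
position: [394.0, -131.4, 48.4]
eef_rot: [-0.703, 0.078, -0.078, 0.703]
contact_force: [-0.4, 0.7, -0.6]
width: 6.7
```

```bash
python3 -c "
from h import *
tip()"
```

```text
t 21.45 p [ 394.  -131.4   48.4] xang -12.6 ydown [-0.  0. -1.] F [-0.4  0.7 -0.6] M [-0.02  0.07  0.01] w 6.7 j [-0.51  0.41  2.04  0.    0.7  -1.86]
tip bank x,y 12.47 71.88 z 48.1
```

{"op": "drive_tool", "data": {"series": [{"fingers": -1,"dx": -0.02,"dy": 0,"dz": 0,"turn": 0},{"fingers": -1,"dx": -0.02,"dy": -0.02,"dz": 0,"turn": 0},{"fingers": -1,"dx": 0,"dy": -0.04,"dz": 0.05,"turn": 0},{"fingers": -1,"dx": 0,"dy": 0,"dz": 0.06,"turn": 0},{"fingers": -1,"dx": 0,"dy": 0,"dz": 0.06,"turn": 0}]}}

```text
time_s: 22.08
position: [392.8, 43.5, 108.4]
eef_rot: [-0.703, 0.077, -0.079, 0.703]
contact_force: [1.3, 0.0, -1.3]
width: 6.7
```

{"op": "drive_tool", "data": {"series": [{"fingers": -1,"dx": 0,"dy": 0,"dz": 0.04,"turn": 0},{"fingers": -1,"dx": 0,"dy": 0,"dz": 0,"turn": 0}]}}

```text
time_s: 22.32
position: [401.1, 83.3, 107.6]
eef_rot: [-0.703, 0.076, -0.077, 0.703]
contact_force: [0.1, -0.8, -1.3]
width: 6.6
```

```bash
python3 - <<'E'
from h import *
st()
a,_=grab("scene","s7");b,_=grab("top","t7")
A=cv2.resize(a[150:210,228:303],(400,320),interpolation=cv2.INTER_CUBIC);B=cv2.resize(b[190:270,295:395],(400,320),interpolation=cv2.INTER_CUBIC)
cv2.imwrite("pics/c7.png",np.hstack([A,B]))
E
```

```text
t 22.32 p [401.1  83.3 107.6] xang -12.4 ydown [ 0.001  0.    -1.   ] F [ 0.1 -0.8 -1.3] M [ 0.01  0.05 -0.01] w 6.6 j [ 0.02  0.29  1.99  0.    0.86 -1.34]
```

View pics/c7.png

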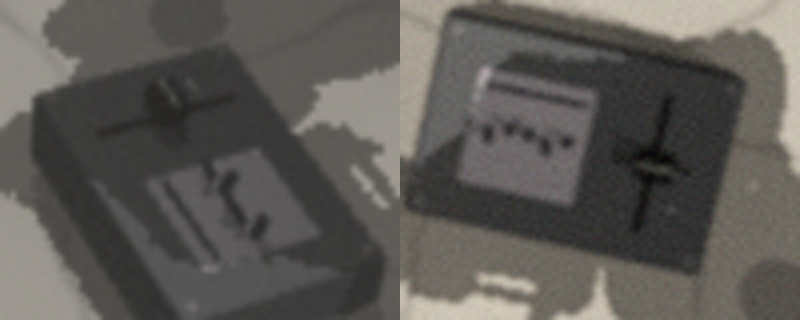

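```bash
python3 - <<'E'
from h import *
b=np.array([508.4,-83.4,42]);X=np.array([-.975,.2215,0])*np.cos(.17)+[0,0,-np.sin(.17)];Y=np.array([-.2215,-.975,0]);Z=np.cross(X,Y)
b=b+2.4*np.array([-.975,.2215,0])
for dx in(-2,-1,0,1,2): 
    p=b+72*Y+dx*X+16*Z; print(dx,"top",proj("top",p).round(2),"scene",proj("scene",p).round(2))
print("half line face",proj("top",b+72*Y).round(2),proj("scene",b+72*Y).round(2))
for f,u0,u1,v0,v1 in(("t7",345,374,221,246),):
    g=cv2.cvtColor(cv2.imread(f"pics/{f}.png"),cv2.COLOR_BGR2GRAY)[v0:v1,u0:u1]; print("cols",u0)
    for i,row in enumerate(g): print(v0+i,*row)
g=cv2.cvtColor(cv2.imread("pics/t0.png"),cv2.COLOR_BGR2GRAY)[224:238,345:374]
for i,row in enumerate(g): print(224+i,*row)
# depth: points on the grip (z above face>8)
d=np.load("pics/t7.npy");Q=[]
for v in range(220,250):
    for u in range(345,375):
        q=px("top",u,v,d=d[v,u])-b; Q.append([q@X,q@Y,q@Z])
Q=np.array(Q);m=(Q[:,2]>8)&(Q[:,2]<22)&(abs(Q[:,1]-72)<9);print(m.sum(),Q[m].min(0),np.median(Q[m],0),Q[m].max(0))
E
```

```text
-2 top [359.21 231.58] scene [258.06 167.08]
-1 top [359.1  232.02] scene [258.38 166.99]
0 top [359.   232.45] scene [258.7 166.9]
1 top [358.89 232.89] scene [259.02 166.81]
2 top [358.78 233.32] scene [259.35 166.72]
half line face [357.98 231.1 ] [258.18 171.14]
cols 345
221 53 50 55 55 46 53 52 54 52 50 44 53 50 50 29 23 33 47 45 55 50 46 52 58 49 48 51 50 52
222 49 53 46 48 50 50 48 53 49 53 52 52 49 43 30 18 41 46 52 53 50 57 50 46 55 48 47 47 53
223 52 56 46 49 42 51 51 50 51 53 44 50 48 47 29 23 40 55 48 44 50 46 57 53 46 49 50 51 48
224 49 55 52 50 41 44 43 44 50 50 54 48 50 35 27 30 41 53 53 48 50 47 54 51 52 49 47 52 52
225 53 53 48 46 43 41 36 37 37 43 48 46 41 31 23 31 50 52 45 52 52 55 51 46 52 47 51 48 46
226 54 49 51 48 37 45 42 36 40 31 35 35 30 18 19 37 52 49 47 49 54 47 46 51 52 48 47 54 51
227 49 51 51 37 41 38 39 43 34 34 23 23 18 17 15 33 36 48 50 49 50 47 51 51 51 49 52 50 56
228 51 53 48 34 33 37 35 36 27 23 10 10 8 10 16 22 26 33 29 45 52 51 53 53 49 53 49 51 54
229 51 51 46 40 37 25 36 32 24 19 12 25 20 15 16 14 7 17 31 45 51 51 47 52 48 51 51 52 46
230 47 
[... 2138 characters left out ...]
78 81 77 73 72 72 79 76 78 83 83 80 77
232 79 79 78 81 83 88 83 87 79 81 75 58 33 40 68 78 84 76 72 64 54 55 70 75 81 79 77 83 82
233 84 81 73 78 79 78 80 82 80 83 72 54 39 48 72 82 82 83 73 68 62 57 68 76 78 82 79 78 76
234 80 76 75 73 74 72 73 68 72 68 58 35 37 58 75 77 86 80 83 77 78 71 77 79 80 80 82 83 85
235 74 67 74 70 74 69 65 66 54 47 36 36 33 64 78 79 76 79 83 82 87 84 81 82 81 79 80 77 80
236 78 73 71 71 73 71 64 45 23 27 19 20 26 50 54 64 69 70 77 81 80 84 75 83 79 82 78 77 81
237 75 70 71 64 74 65 56 35 16 17 12 8 24 28 39 38 47 51 70 78 81 81 82 81 81 76 84 87 79
61 [-9.60163403 63.45150932  8.54486669] [-2.28429118 72.2460524  15.40037813] [ 6.40261756 80.99782536 18.25786413]
```

{"op": "drive_tool", "data": {"series": [{"fingers": -1,"dx": 0.034,"dy": 0,"dz": 0.029,"turn": 0},{"fingers": -1,"dx": 0.034,"dy": 0,"dz": 0.029,"turn": 0},{"fingers": -1,"dx": 0,"dy": 0.05,"dz": 0,"turn": 0},{"fingers": -1,"dx": 0,"dy": 0.04,"dz": 0,"turn": 0},{"fingers": -1,"dx": 0,"dy": 0,"dz": 0,"turn": 0}]}}

```text
time_s: 23.05
position: [477.5, 121.2, 15.3]
eef_rot: [0.703, -0.081, 0.076, -0.702]
contact_force: [0.8, -0.2, -0.5]
width: 6.5
```

{"op": "drive_tool", "data": {"series": [{"fingers": -1,"dx": 0,"dy": 0.006,"dz": 0,"turn": 0},{"fingers": -1,"dx": 0,"dy": 0,"dz": 0,"turn": 0},{"fingers": -1,"dx": 0,"dy": 0,"dz": 0,"turn": 0}]}}

```text
time_s: 23.42
position: [480.5, 122.8, 12.7]
eef_rot: [-0.703, 0.077, -0.079, 0.703]
contact_force: [-0.2, -0.1, -1.0]
width: 6.5
```

```bash
python3 -c "
from h import *
st()"
```

```text
t 23.43 p [480.5 122.8  12.7] xang -12.7 ydown [ 0.002  0.    -1.   ] F [-0.2 -0.1 -1. ] M [-0.03 -0.01 -0.01] w 6.5 j [ 0.1   0.57  1.85  0.    0.71 -1.25]
```

{"op": "drive_tool", "data": {"series": [{"fingers": -1,"dx": 0,"dy": 0.005,"dz": 0,"turn": 0},{"fingers": -1,"dx": 0,"dy": 0.002,"dz": 0,"turn": 0},{"fingers": -1,"dx": 0,"dy": 0.001,"dz": 0,"turn": 0},{"fingers": -1,"dx": 0,"dy": 0,"dz": 0,"turn": 0}]}}

```text
time_s: 23.92
position: [479.5, 122.9, 3.5]
eef_rot: [-0.703, 0.078, -0.078, 0.703]
contact_force: [-1.3, -0.6, -0.1]
width: 6.8
```

{"op": "drive_tool", "data": {"series": [{"fingers": -1,"dx": 0,"dy": 0.001,"dz": 0,"turn": 0},{"fingers": -1,"dx": 0,"dy": 0,"dz": 0,"turn": 0}]}}

```text
time_s: 24.18
position: [479.6, 122.8, 3.4]
eef_rot: [-0.703, 0.078, -0.078, 0.703]
contact_force: [-3.6, 0.0, 10.0]
width: 6.7
```

```bash
python3 -c "
from h import *
st()"
```

```text
t 24.18 p [479.6 122.8   3.4] xang -12.6 ydown [ 0.  0. -1.] F [-3.6  0.  10. ] M [-0.14  0.69  0.04] w 6.7 j [ 0.1   0.59  1.86  0.    0.69 -1.25]
```

Resting on the marble. Release and retreat up and aside, then look.

{"op": "drive_tool", "data": {"series": [{"fingers": -0.7,"dx": 0,"dy": -0.0005,"dz": 0,"turn": 0},{"fingers": -0.4,"dx": 0,"dy": 0,"dz": 0,"turn": 0},{"fingers": -0.2,"dx": 0,"dy": 0,"dz": 0,"turn": 0},{"fingers": -0.2,"dx": 0,"dy": -0.05,"dz": 0,"turn": 0},{"fingers": -0.2,"dx": 0,"dy": -0.06,"dz": 0,"turn": 0}]}}

```text
time_s: 24.8
position: [478.8, 122.7, 113.2]
eef_rot: [0.703, -0.079, 0.077, -0.703]
contact_force: [1.0, 0.1, 0.7]
width: 36.3
```

{"op": "drive_tool", "data": {"series": [{"fingers": -0.2,"dx": 0,"dy": -0.06,"dz": 0.06,"turn": 0},{"fingers": -0.2,"dx": -0.04,"dy": -0.04,"dz": 0.06,"turn": 0},{"fingers": -0.2,"dx": -0.05,"dy": 0,"dz": 0.06,"turn": 0},{"fingers": -0.2,"dx": -0.05,"dy": 0,"dz": 0.06,"turn": 0},{"fingers": -0.2,"dx": -0.03,"dy": 0,"dz": 0.06,"turn": 0}]}}

```text
time_s: 25.42
position: [396.3, 390.3, 187.7]
eef_rot: [0.703, -0.078, 0.078, -0.703]
contact_force: [0.8, -0.2, 0.5]
width: 36.9
```

{"op": "drive_tool", "data": {"series": [{"fingers": -0.2,"dx": -0.03,"dy": 0,"dz": 0.06,"turn": 0},{"fingers": -0.2,"dx": 0,"dy": 0,"dz": 0,"turn": 0},{"fingers": -0.2,"dx": 0,"dy": 0,"dz": 0,"turn": 0}]}}

```text
time_s: 25.8
position: [382.4, 449.2, 187.0]
eef_rot: [0.703, -0.078, 0.077, -0.702]
contact_force: [0.3, -0.3, -0.9]
width: 36.6
```

```bash
python3 - <<'E'
from h import *
st()
a,_=grab("scene","s8");b,_=grab("top","t8")
A=cv2.resize(a[140:300,225:425],(400,320),interpolation=cv2.INTER_CUBIC);B=cv2.resize(b[195:265,300:387],(400,320),interpolation=cv2.INTER_CUBIC); C=cv2.resize(b[60:320,100:500],(400,260));D=cv2.resize(a[145:215,225:312],(400,260),interpolation=cv2.INTER_CUBIC)
cv2.imwrite("pics/c8.png",np.vstack([np.hstack([A,B]),np.hstack([C,D])]))
g=cv2.cvtColor(b,cv2.COLOR_BGR2GRAY)
for v in range(226,238): print(v,*g[v,347:370])
E
```

```text
t 25.8 p [382.4 449.2 187. ] xang -12.6 ydown [-0.001 -0.001 -1.   ] F [ 0.3 -0.3 -0.9] M [-0.02 -0.04  0.03] w 36.6 j [ 0.74  0.49  1.4  -0.    1.25 -0.61]
226 89 80 77 74 73 69 72 57 59 55 45 31 33 53 71 81 79 81 82 88 89 79 88
227 80 74 73 66 77 78 67 50 31 31 29 11 19 40 53 59 61 59 68 77 87 89 82
228 81 75 58 64 60 67 53 38 13 19 16 17 17 16 30 24 42 43 56 67 79 83 87
229 81 70 53 50 55 51 45 27 26 26 23 22 21 9 21 23 28 34 59 69 81 78 84
230 84 79 67 62 57 57 51 62 69 71 57 40 31 26 28 19 20 38 52 67 83 89 88
231 88 86 87 80 73 67 55 73 94 97 94 80 86 86 66 55 37 36 49 66 78 85 76
232 85 84 86 81 84 66 51 51 68 77 85 93 111 118 108 89 69 46 45 60 68 85 88
233 86 84 90 88 87 75 51 33 27 36 44 55 76 88 85 83 86 69 58 57 71 83 84
234 86 88 89 89 82 80 68 53 40 31 27 26 30 37 31 48 70 76 80 79 83 85 85
235 86 79 88 82 85 90 82 77 60 35 29 41 46 30 37 45 68 80 84 86 83 78 82
236 87 89 87 85 86 82 85 77 60 36 40 64 74 73 64 64 80 82 82 88 85 88 88
237 83 80 90 89 88 84 90 72 54 37 53 79 80 83 77 83 85 84 82 85 82 82 79
```

View pics/c8.png

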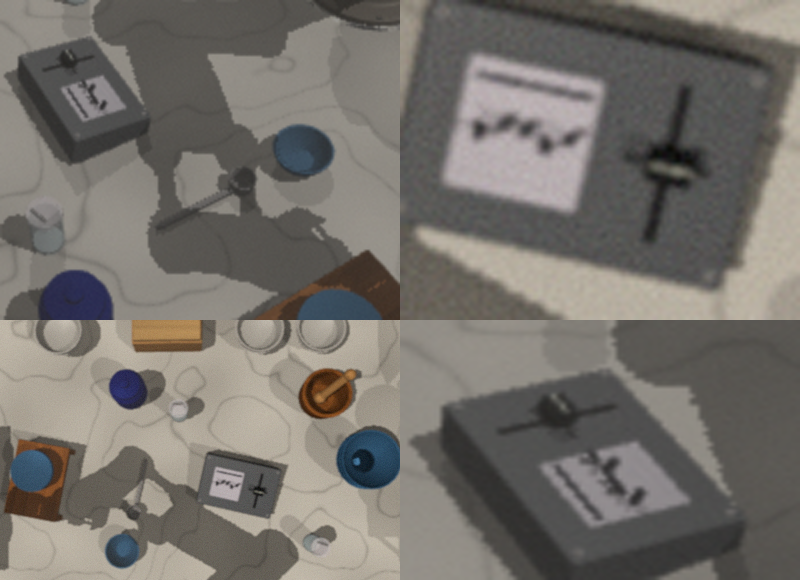

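```bash
python3 -c "
from h import *
print(r.close_job())"
```

```text
the job is handed in; nothing more can be done
None
```

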